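# Press a carton's sealing edge shut along its length

## Task

One of the two cartons is still open: its flap springs up along the edge nearest the robot. With the fingertips press that edge down at its left end (the robot's left) until the flap is shut, then run the fingertips along the edge to its right end, keeping the flap shut all the way so that the glue under it takes, and finish while still holding the right end down. Press gently, do not lift the flap further open, and leave the finished carton and the tins, jars and other things where they are.

Things in the scene. Friction and masses are not known exactly. Their poses are not given: they have to be found in the camera images.
- carton: The open carton, cardboard, fixed to the table on either side: 150 mm (its x) by 240 mm (its y) by 100 mm tall, full of tins. Origin: centre of its underside. Its x axis points away from the robot, y to the robot's left, turned up to 0.35 rad. Its top flap is hinged along the far wall (carton x = +75 mm, z = 100 mm) and covers the whole top; the free edge lies over the near (-x) wall.
- flap (a joint): Angle of the flap, rad: 0 shut flat (a stop; upper face 104 mm above the table), more is open. A 4 mm panel, 155 mm from hinge to free edge, 240 mm long. Its springy crease opens it at once to about 0.28 (free edge 43 mm up) when not pressed; about 5 N down near the free edge holds it shut. It counts as shut below 0.07 (free edge under 10 mm up).
- edge_start: Left end (robot's left, carton +y) of the flap's free edge: a piece of the flap 40 mm along the edge, 26 mm deep from it inward, flush, same cardboard. Origin: centre of its underside, 142 mm from the hinge, at carton y = +100 mm; its upper face is 4 mm higher. It tilts with the flap. Keep the fingers together: spread along the edge they reach the middle too soon.
- edge_middle: The middle part of the flap's free edge, 26 mm deep by 80 mm along the edge, flush. Origin: centre of its underside, at carton y = 0. Between it and edge_start lies 40 mm of plain flap.
- edge_late: The next part of the free edge towards the right, 26 mm deep, 40 mm along the edge, flush. Origin: centre of its underside, at carton y = -60 mm.
- edge_end: The right end (carton -y) of the flap's free edge, 26 mm deep, 40 mm along the edge, flush. Origin: centre of its underside, at carton y = -100 mm.
- carton_shut: The finished carton: same size and cardboard, fixed to the table, its lid already flat and shut (top 104 mm above the table). Same origin and axes as the open one. Leave it alone.
- tin_front: Bystander, loose: flat round metal tin, 60 mm across, 50 mm tall, standing just in front of the open carton. Origin: centre of its underside.
- tin_on_shut: Bystander, loose: flat round metal tin, 66 mm across, 32 mm tall, standing on the shut carton. Origin: centre of its underside.
- tube: Bystander, loose: slim white plastic tube, 34 mm across, 85 mm tall, standing between the two cartons. Origin: centre of its underside.
- tape_roll: Bystander, loose: roll-shaped ring, 90 mm across, 45 mm tall, lying flat near the robot. Origin: centre of its underside.
- jar_left: Bystander, loose: lidded jar, 80 mm across, 100 mm tall, beside the left-hand carton, on its outer side. Origin: centre of its underside.
- jar_right: Bystander, loose: the same kind of jar, beside the right-hand carton, on its outer side. Origin: centre of its underside.
- lid_stack: Bystander, loose: stack of metal lids, 70 mm across, 49 mm tall, behind the cartons. Origin: centre of its underside.
- cup: Bystander, loose: white ceramic cup, 76 mm across, 75 mm tall, at the robot's right. Origin: centre of its underside.

How it is judged:
On the way, in this order (a step that is already met when the one before it is completed fails the run):
1. the fingers press the left end of the edge and the flap is shut (contact force between the fingers and edge_start above 1 N and value of joint flap below 0.07 rad), for 0.1 s.
2. the fingers have slid to the middle of the edge, the flap still shut (contact force between the fingers and edge_middle above 1 N and value of joint flap below 0.07 rad), for 0.1 s.
3. the fingers have reached the right end of the edge, the flap still shut (contact force between the fingers and edge_end above 1 N and value of joint flap below 0.07 rad), for 0.1 s.
At the end, for the whole second after the job is handed in: The fingers rest on the right end of the flap's free edge (its last 40 mm, within 26 mm of the edge) with more than 1 N and less than 30 N, and hold the flap shut (angle below 0.07 rad, free edge less than about 10 mm up) and still (all of step 3 and velocity of joint flap between -0.1 and 0.1 rad/s and contact force between the fingers and carton below 30 N); the arm keeps its last pose, push and grip.
It fails at once if the flap sprang open on the way (middle or right part of the edge pressed while the flap stood more than 0.13 rad open) (value of joint flap above 0.13 rad and (contact force between the fingers and edge_middle above 0.5 N or contact force between the fingers and edge_late above 0.5 N or contact force between the fingers and edge_end above 0.5 N)).
It fails at once if the flap lifted further open than it springs by itself (over 0.42 rad) (value of joint flap above 0.42 rad).
It fails at once if the carton crushed: pressed with more than 40 N (contact force between any of the arm, the fingers and carton above 40 N).
It fails at once if the finished carton pushed (over 3 N) (contact force between any of the arm, the fingers and carton_shut above 3 N).
It fails at once if a bystander moved by more than 20 mm or lifted (distance of any of tin_front, tin_on_shut, tube, tape_roll, jar_left, jar_right, lid_stack, cup from where it was at the start of the episode above 0.02 m).
It also fails if it takes over 40 s, if anything falls off the work surface, if the arm or the gripper's body presses on something with over 40 N, if the wrist force passes 120 N, or if a joint passes its speed limit or range.

## Robot

A 7-joint arm with a two-finger parallel gripper is mounted at the origin on the work surface. World frame = base frame: x ahead of the robot, y to its left, z up, the work surface at z = 0. Lengths are in m, angles in rad, forces in N, time in s.
With the tool pointing down it reaches from about 0.4 to 0.875 m from the base axis. Payload 19.3 kg.
Tool frame: the origin (TCP) lies midway between the tips of the shut fingers; the grasp point (between the pads) lies 19 mm behind it; z points along the fingers, y is the line along which they close (so a half turn about z gives the same grasp; the last joint's range is limited). The gripper opens to 85 mm and grips with 20 to 120 N. Pads are 22 mm wide; open, the fingers measure 114 mm over their backs; the gripper's body (76 mm by 85 mm) begins 54 mm behind the grasp point. The pads swing forward as they close: fully open they stand 13 mm farther back than shut.
Start: joints at [-1.284, 0.521, -0.036, 1.599, 0.021, 1.021, -0.113], TCP at [0.218, 0.586, 0.231] pointing down, gripper open.
Joint ranges: [-2.91, 2.91], [-0.3, 2.13], [-1.5, 1.42], [0.17, 2.43], [-1.26, 4.41], [0.16, 1.93], [-2.52, 2.52]. Speed limits (rad/s): [1.89, 1.89, 2.39, 2.39, 3.01, 3.01, 3.01].

## Interface

Orientations are given as [roll, pitch, yaw] about the fixed x, y, z axes, in that order (R = Rz(yaw) Ry(pitch) Rx(roll)).
In Python, from workcell import bot gives the robot as it stands.
- The arm moves only by the tool move_arm, never from a script. Its argument "moves" is a list that holds one entry, the list of rows, each a list of 7 numbers: the opening, from 0 (shut) to 1 (fully open), then the shift along the tool's x, y, z in units of 1000 mm (1.0 is 1000 mm), then the turn, a rotation vector about the tool's x, y, z in units of 2 pi rad (1.0 is 2 pi rad). A call has 1 to 5 rows; each row is the pose to reach, as a shift and turn from the pose commanded when the call began, along the tool's axes at that moment, turning the shorter way round; what a row does not reach only later rows make up. A row lasts 1/10 s, in which the tool goes at most 50 mm and 8.59 degrees, less where a joint would pass 70% of its speed; a pose out of reach is approached as far as the arm can. A call with a number of a shift or a turn outside -1 to 1 is refused whole. A call with a gripper value outside its range is refused whole. The fingers move at their own pace and stop on an object; "force" is the grip in N (left out, the last holds). Time passes only in rows, so rows that repeat a pose let the fingers close. It gives the time, the measured TCP pose, the force, the opening and the grip force at its end, in the units of the state.
- bot.observe(): the state, without advancing time (a new reading comes with each control period).
- bot.grab_frame(name): name is "side" or "top"; returns the picture (400x640x3 uint8, red, green, blue); there is no depth.
- bot.camera_params(name): a dict with "vertical_fov" (degrees; the focal length in pixels is half the picture's height over the tangent of half this angle, whatever the lens; pixels are square), "cx", "cy" (the principal point, pixels), "R" (3x3) and "t" (3): a world point X has camera coordinates R X + t. Camera axes: x right, y down, z forward; pixel columns grow to the right and rows downward; lengths in m; the calibration is good to about 2 mm. A picture is of the moment at which its call begins. camera_params takes no time and is no camera call.
- bot.job_done(): hands the job in; it is judged then, once.
The state is a dict: "clock": time; "qpos": joint angles; "qd": joint speeds; "joint_efforts": joint torques, N m; "position": TCP position; "tool_rot": TCP orientation; "force": force on the tool from outside, world axes, zero at the start; "moment": the same for the moment, N m; "grip_width": finger opening in m; "finger_force": force on a finger pad.
Only numpy, scipy, OpenCV 4.12 (cv2) and the standard library are available. Lean on these libraries where they do the work, as an engineer would, in place of code of your own. Each camera call takes 0.05 s, during which the arm holds its last target. There are 200 camera calls.

## Working session

There is one attempt and no reset: what is moved stays moved. The work goes in short steps, Python scripts to look and compute and a tool call to move; the robot and the scene stay as the last step left them, time stands still between calls to the robot, and variables do not carry over. Pictures are saved under pics/ and viewed, at most 10 in all, crops included, and the job is handed in when it is done.

Besides the shell and the picture viewer there is one more tool, called after "Emit:" by a JSON object that holds its "fn" and its "kwargs", one argument or row to a line. move_arm: Moves the arm, as the interface text tells. Shifts and turns lie within -1 to 1; 1 stands for 1000 mm of shift or 2 pi rad of turn. Its arguments: {"type":"object","properties":{"moves":{"type":"array"},"force":{"type":"number"}},"required":["moves"]}

```bash
mkdir -p pics; python3 - <<'E'
from workcell import bot
import cv2
for n in("top","side"):
    cv2.imwrite(f"pics/{n}0.png",bot.grab_frame(n)[:,:,::-1]); print(n,bot.camera_params(n))
s=bot.observe(); print(s)
E
```

```text
top {'vertical_fov': 54.1231240159002, 'cx': 324.10188214679783, 'cy': 195.18991405843724, 'R': array([[-0.02937008, -0.99955456,  0.00529831],
       [-0.99348112,  0.0286067 , -0.11034913],
       [ 0.1101484 , -0.00850473, -0.99387876]]), 't': array([0.00266989, 0.59514985, 1.10345972])}
side {'vertical_fov': 52.2732795789935, 'cx': 318.33069887497163, 'cy': 196.41522027477345, 'R': array([[ 0.82285918, -0.56812472, -0.01170761],
       [-0.4350705 , -0.61662555, -0.65611477],
       [ 0.36553581,  0.5449837 , -0.7545703 ]]), 't': array([-0.48990188,  0.32082904,  1.18132949])}
{'clock': 0.1, 'qpos': array([-1.2842204 ,  0.52196119, -0.0363279 ,  1.59993908,  0.0211863 ,
        1.0210945 , -0.11278884]), 'qd': array([ 0.0008746 , -0.00148683, -0.00013635, -0.00035579, -0.00090183,
       -0.00054566,  0.00130954]), 'joint_efforts': array([ 3.53430412e-03, -9.28487992e+01,  1.98413350e+00, -3.70532405e+01,
        1.82251650e-02,  5.43725284e-03, -6.59359944e-05]), 'position': array([0.21820812, 0.58535369, 0.23078332]), 'tool_rot': array([-3.14057661e+00,  5.88271677e-05,  2.78480996e+00]), 'force': array([ 0.4587956 , -0.68237959, -0.43684918]), 'moment': array([ 0.00544146, -0.04610059,  0.01826618]), 'finger_force': 0.0, 'grip_width': 0.08512604367729752}
```

View pics/top0.png

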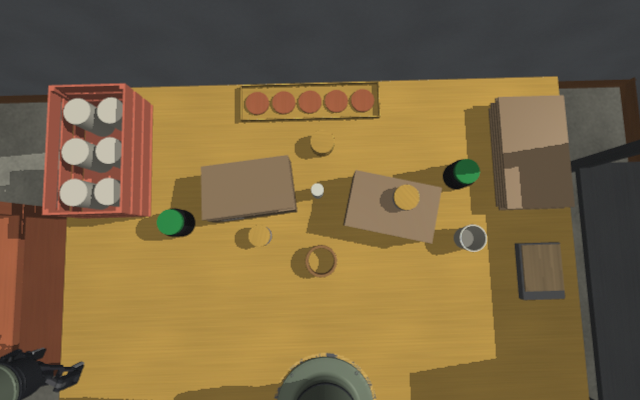

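View pics/side0.png

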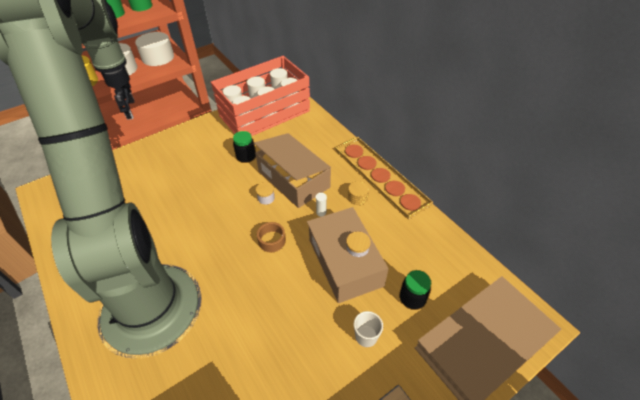

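The left carton (top image, corners about (202,167), (290,157), (296,210), (203,219)) is the open one. The right carton has a tin on it. The tin in front is at (260,235), the left jar at (175,222) and the tube at (317,189). I'll zoom in on the left carton.

```bash
python3 - <<'E'
import cv2,numpy as np
a=cv2.imread("pics/top0.png")[145:245,150:330]; b=cv2.imread("pics/side0.png")[120:220,220:400]
f=lambda i:cv2.resize(i,(720,400),interpolation=cv2.INTER_CUBIC)
cv2.imwrite("pics/z.png",cv2.resize(np.vstack([f(a),f(b)]),(540,600)))
E
```

```text
(no output)
```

View pics/z.png

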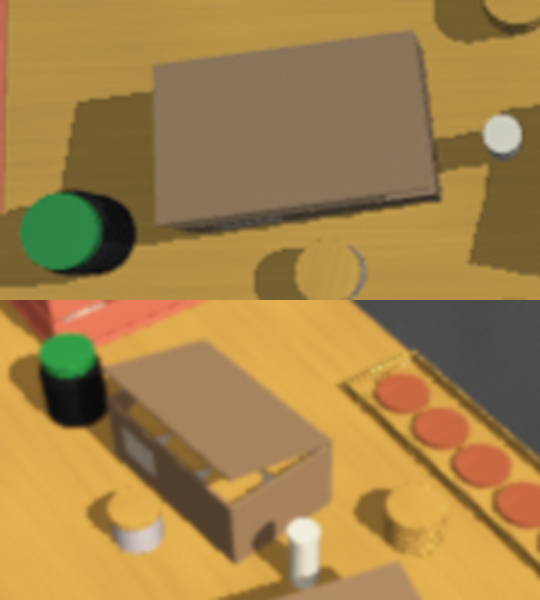

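```bash
cat > h.py <<'E'
from workcell import bot
import numpy as np
from scipy.optimize import least_squares
def proj(n,X):
    c=bot.camera_params(n); f=200/np.tan(np.radians(c["vertical_fov"]/2)); p=c["R"]@X+c["t"]
    return np.array([c["cx"]+f*p[0]/p[2],c["cy"]+f*p[1]/p[2]])
def ray(n,u,z):
    c=bot.camera_params(n); f=200/np.tan(np.radians(c["vertical_fov"]/2))
    o=-c["R"].T@c["t"]; d=c["R"].T@np.array([(u[0]-c["cx"])/f,(u[1]-c["cy"])/f,1]); return o+d*(z-o[2])/d[2]
E
python3 - <<'E'
from h import *
T={(1,1):(201.3,166.7),(1,-1):(288.3,155.7),(-1,-1):(296,211),(-1,1):(202,219.3)}
S={(-1,1):(256,143.3),(1,1):(288.3,133.7),(1,-1):(330,167.3),(-1,-1):(297.3,180)}
def w(p,k):
    x,y,a,th=p; cx=.075 if k[0]>0 else .075-.155*np.cos(th); z=.104+(0 if k[0]>0 else .155*np.sin(th))
    c,s=np.cos(a),np.sin(a); q=np.array([cx,.12*k[1]]); return np.array([x+c*q[0]-s*q[1],y+s*q[0]+c*q[1],z])
def r(p): return np.concatenate([proj(n,w(p,k))-np.array(u) for n,D in(("top",T),("side",S)) for k,u in D.items()])
o=least_squares(r,[.65,.2,.1,.28],loss="soft_l1"); print(o.x,np.round(r(o.x),1))
for y in(.12,.1,0,-.06,-.1,-.12):
    x,yy,a,_=o.x;c,s=np.cos(a),np.sin(a);q=-.067;print(y,x+c*q-s*y,yy+s*q+c*y)
for n,u,z in(("jar_l",(171,222),.1),("tin_f",(260,235),.05),("tube",(317,189),.085),("shutL near",(345,225),.104),("shutLfar",(356,173),.104)): print(n,ray("top",u,z))
E
```

```text
[0.61380909 0.19066641 0.09653685 0.25115227] [ 0.9 -0.6  1.  -0.3 -1.3 -2.7  1.   0.5 -3.  -0.7 -0.6 -0.9  0.1 -0.1
 -2.3  0.3]
0.12 0.5355546098339887 0.30364975211998996
0.1 0.5374823492701242 0.28374287339261617
0 0.5471210464508018 0.1842084797557471
-0.06 0.5529042647592084 0.12448784357362569
-0.1 0.5567597436314795 0.08467408611887806
-0.12 0.558687483067615 0.06476720739150427
jar_l [0.52654515 0.40193488 0.1       ]
tin_f [0.48520713 0.16981995 0.05      ]
tube [0.60703833 0.00499127 0.085     ]
shutL near [ 0.50458682 -0.06801421  0.104     ]
shutLfar [ 0.64570061 -0.10314425  0.104     ]
```

Emit:
{"fn": "move_arm", "kwargs": {
  "moves": [
    [[0,-0.05,-0.02,0,0,0,-0.0721],[0,-0.1,-0.04,0,0,0,-0.0721],[0,-0.145,-0.06,0.01,0,0,-0.0721],[0,-0.19,-0.08,0.02,0,0,-0.0721],[0,-0.235,-0.1,0.03,0,0,-0.0721]]
  ],
  "force": 40
}}

```text
clock: 0.6
position: [0.3976, 0.4151, 0.2029]
tool_rot: [-3.142, -0.0, -3.045]
force: [0.3, 0.4, -0.8]
grip_width: 0.0122
finger_force: 0.0
```

```bash
cat >> h.py <<'E'
from scipy.spatial.transform import Rotation as Ro
O=np.array([.6138,.1907]);A=.0965
def go(cx,cy,z):
    s=bot.observe(); R=Ro.from_euler("xyz",s["tool_rot"]); c,n=np.cos(A),np.sin(A)
    d=O-s["position"][:2]+np.array([[c,-n],[n,c]])@[cx,cy]
    t=np.r_[d,z-s["position"][2]]; G=Ro.from_euler("xyz",[np.pi,0,np.pi+A])
    print(s["clock"],np.round(s["position"],4),np.round(s["tool_rot"],3),"F",np.round(s["force"],1),s["grip_width"])
    print("shift",np.round(R.inv().apply(t),4),"turn",np.round((R.inv()*G).as_rotvec()/2/np.pi,4))
E
python3 -c "
from h import *
go(-.07,.1,.19)"
```

```text
0.6 [0.3976 0.4151 0.2029] [-3.142 -0.    -3.045] F [ 0.3  0.4 -0.8] 0.01224535214392588
shift [-0.1236 -0.1443  0.0129] turn [-0.     -0.      0.0001]
```

Emit:
{"fn": "move_arm", "kwargs": {
  "moves": [
    [[0,-0.03,-0.035,0.003,0,0,0],[0,-0.06,-0.07,0.006,0,0,0],[0,-0.09,-0.105,0.01,0,0,0],[0,-0.12,-0.14,0.013,0,0,0],[0,-0.12,-0.14,0.013,0,0,0]]
  ]
}}

```text
clock: 1.1
position: [0.5334, 0.2828, 0.1895]
tool_rot: [-3.139, 0.001, -3.053]
force: [-1.1, -0.2, 0.2]
grip_width: -0.0001
finger_force: 0.0
```

```bash
python3 - <<'E'
from h import *
import cv2
go(-.07,.1,.19)
im=[]
for n,(r,c) in {"top":(145,150),"side":(100,220)}.items():
    g=bot.grab_frame(n)[:,:,::-1].copy(); cv2.imwrite(f"pics/{n}1.png",g)
    im.append(cv2.resize(g[r:r+100,c:c+180],(540,300),interpolation=cv2.INTER_CUBIC))
    print(n,proj(n,bot.observe()["position"])-[c,r])
cv2.imwrite("pics/z1.png",np.vstack(im))
E
```

```text
1.1 [0.5334 0.2828 0.1895] [-3.139e+00  1.000e-03 -3.053e+00] F [-1.1 -0.2  0.2] -9.44389792804543e-05
shift [-0.0011  0.0006 -0.0005] turn [-0.0005  0.0001 -0.0013]
top [54.1003476  72.23804936]
side [33.80833051 34.26292509]
```

View pics/z1.png

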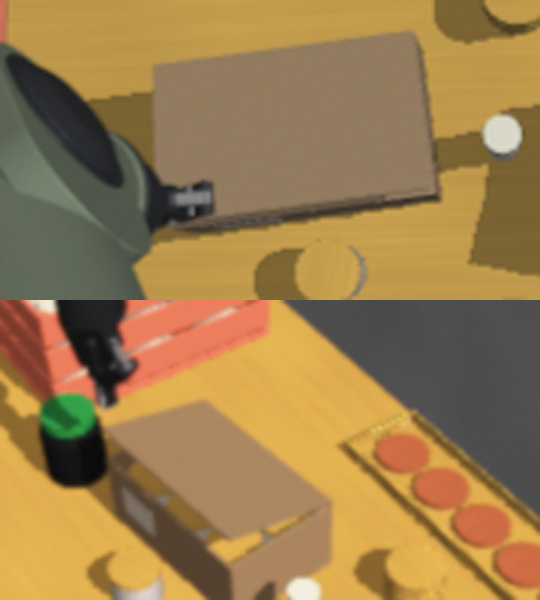

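The side view matches the TCP projection (tip near (107,405) in the crop). In the top view, the bright part at about (193,198) lies to the right of the projected TCP at (162,217). I'll overlay the tool axis to check this.

```bash
python3 - <<'E'
from h import *
import cv2
def ov(f,n,P,E,r,c,h,w,k):
    g=cv2.imread(f)[r:r+h,c:c+w]; g=cv2.resize(g,(w*k,h*k),interpolation=cv2.INTER_CUBIC)
    R=Ro.from_euler("xyz",E)
    for d,col in((0,(0,0,255)),(.05,(0,255,0)),(.1,(255,0,0)),(.2,(255,0,255))):
        u=(proj(n,P+R.apply([0,0,-d]))-[c,r]+.5)*k; cv2.circle(g,tuple(map(int,u)),4,col,2)
    return g
s=bot.observe();a=(s["position"],s["tool_rot"]);b=(np.array([.2182,.5854,.2308]),[-3.1406,0,2.785])
x=ov("pics/top1.png","top",*a,150,130,75,100,4); y=ov("pics/side1.png","side",*a,80,220,75,100,4)
z=ov("pics/top0.png","top",*b,325,0,75,100,4); w=ov("pics/side0.png","side",*b,50,70,75,100,4)
cv2.imwrite("pics/z2.png",np.vstack([np.hstack([x,y]),np.hstack([z,w])]))
print(s["position"])
E
```

```text
[0.52973268 0.28796434 0.18982267]
```

View pics/z2.png

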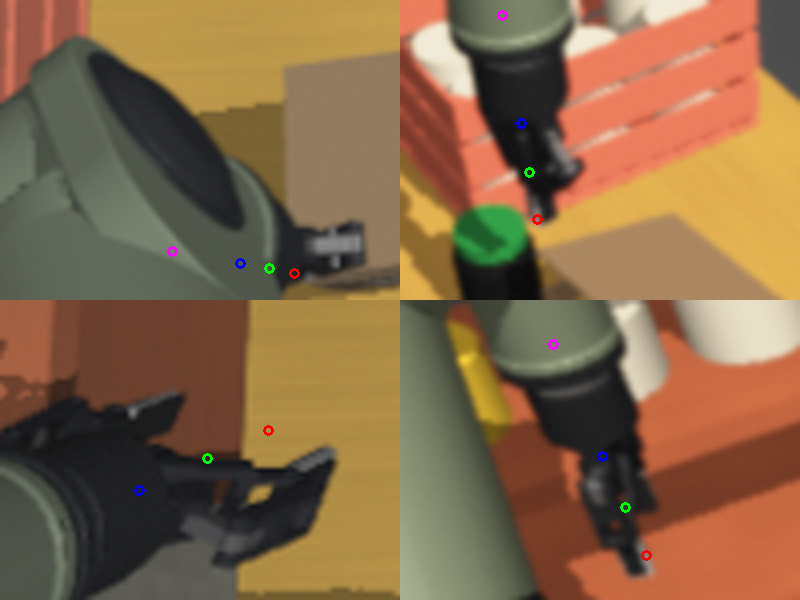

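In the side view the tip sits on the projected TCP. The bright part in the top view is the outer knuckle of a finger, so the calibration holds. Next I correct the position and descend.

```bash
python3 -c "
from h import *
bot.grab_frame('top');go(-.07,.1,.155)"
```

```text
1.25 [0.529  0.2892 0.19  ] [ 3.142e+00 -1.000e-03 -3.046e+00] F [-0.9  0.6 -0.3] 0.00026751589822003087
shift [-0.005  -0.0062  0.035 ] turn [ 0.     -0.0001 -0.0001]
```

Emit:
{"fn": "move_arm", "kwargs": {
  "moves": [
    [[0,-0.005,-0.006,0.02,0,0,0],[0,-0.005,-0.006,0.04,0,0,0],[0,-0.005,-0.006,0.055,0,0,0],[0,-0.005,-0.006,0.065,0,0,0],[0,-0.005,-0.006,0.075,0,0,0]]
  ]
}}

```text
clock: 1.75
position: [0.5344, 0.2843, 0.115]
tool_rot: [3.141, -0.0, -3.044]
force: [-1.1, -0.1, 3.5]
grip_width: 0.0001
finger_force: 1.6
```

```bash
python3 -c "
from h import *
go(-.07,.1,.104)"
```

```text
1.75 [0.5344 0.2843 0.115 ] [ 3.141 -0.    -3.044] F [-1.1 -0.1  3.5] 5.765028964735487e-05
shift [ 0.     -0.0008  0.011 ] turn [ 0.0001 -0.      0.0001]
```

Emit:
{"fn": "move_arm", "kwargs": {
  "moves": [
    [[0,0,0,0.004,0,0,0],[0,0,0,0.008,0,0,0],[0,0,0,0.01,0,0,0],[0,0,0,0.011,0,0,0],[0,0,0,0.011,0,0,0]]
  ]
}}

```text
clock: 2.25
position: [0.535, 0.2837, 0.1046]
tool_rot: [3.141, 0.0, -3.045]
force: [-2.6, 2.5, 4.8]
grip_width: 0.0
finger_force: 2.1
```

Emit:
{"fn": "move_arm", "kwargs": {
  "moves": [
    [[0,0,0,0.001,0,0,0],[0,0,0,0.001,0,0,0],[0,0,0,0.001,0,0,0]]
  ]
}}

```text
clock: 2.55
position: [0.5351, 0.2837, 0.104]
tool_rot: [3.141, 0.001, -3.045]
force: [-3.8, 1.1, 11.8]
grip_width: 0.0003
finger_force: 5.3
```

```bash
python3 - <<'E'
from h import *
import cv2
go(-.07,-.1,.104)
im=[]
for n,(r,c) in {"top":(145,150),"side":(100,220)}.items():
    g=bot.grab_frame(n)[:,:,::-1].copy(); cv2.imwrite(f"pics/{n}3.png",g)
    g=cv2.resize(g[r:r+100,c:c+180],(540,300),interpolation=cv2.INTER_CUBIC)
    cc,s=np.cos(A),np.sin(A)
    for x,y in((-.08,.12),(-.08,-.12),(-.054,-.12),(.075,-.12),(.075,.12)):
        u=(proj(n,np.r_[O+np.array([[cc,-s],[s,cc]])@[x,y],.104])-[c,r]+.5)*3; cv2.circle(g,tuple(map(int,u)),2,(0,0,255),-1)
    im.append(g)
cv2.imwrite("pics/z3.png",np.vstack(im))
E
```

```text
2.55 [0.5351 0.2837 0.104 ] [ 3.141e+00  1.000e-03 -3.045e+00] F [-3.8  1.1 11.8] 0.00030965509291382804
shift [ 5.000e-04 -2.002e-01 -1.000e-04] turn [ 0.0001  0.0001 -0.    ]
```

View pics/z3.png

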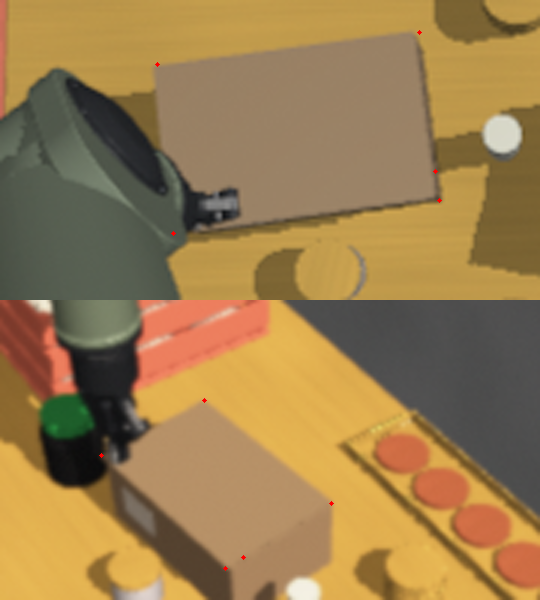

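The flap is shut, and the model corners fit the image (near-right corner at (440,200) in the top crop). The fingers press with 12 N, so I start sliding.

Emit:
{"fn": "move_arm", "kwargs": {
  "moves": [
    [[0,0,-0.005,0,0,0,0],[0,0,-0.015,0,0,0,0],[0,0,-0.025,0,0,0,0],[0,0,-0.035,0,0,0,0],[0,0,-0.04,0,0,0,0]]
  ]
}}

```text
clock: 3.15
position: [0.5396, 0.2436, 0.104]
tool_rot: [3.141, 0.002, -3.046]
force: [-0.0, 5.8, 6.8]
grip_width: 0.0002
finger_force: 3.4
```

Emit:
{"fn": "move_arm", "kwargs": {
  "moves": [
    [[0,0,-0.01,0.0005,0,0,0],[0,0,-0.02,0.0005,0,0,0],[0,0,-0.03,0.0005,0,0,0],[0,0,-0.04,0.0005,0,0,0],[0,0,-0.045,0.0005,0,0,0]]
  ]
}}

```text
clock: 3.65
position: [0.5442, 0.1996, 0.104]
tool_rot: [3.14, 0.003, -3.046]
force: [-0.5, 7.7, 11.2]
grip_width: 0.0002
finger_force: 5.8
```

```bash
python3 -c "
from h import *
go(-.07,-.1,.104)"
```

```text
3.65 [0.5442 0.1996 0.104 ] [ 3.140e+00  3.000e-03 -3.046e+00] F [-0.5  7.7 11.2] 0.0001558657389955664
shift [ 0.0015 -0.1155 -0.0003] turn [ 0.0003  0.0005 -0.0001]
```

Emit:
{"fn": "move_arm", "kwargs": {
  "moves": [
    [[0,0.0005,-0.01,0,0,0,0],[0,0.001,-0.015,0,0,0,0],[0,0.001,-0.025,0,0,0,0],[0,0.001,-0.035,0,0,0,0],[0,0.001,-0.04,0,0,0,0]]
  ]
}}

```text
clock: 4.15
position: [0.5471, 0.1597, 0.1039]
tool_rot: [3.14, 0.003, -3.045]
force: [-0.2, 8.5, 11.3]
grip_width: 0.0003
finger_force: 6.1
```

Emit:
{"fn": "move_arm", "kwargs": {
  "moves": [
    [[0,0,-0.01,0,0,0,0],[0,0,-0.02,0,0,0,0],[0,0,-0.03,0,0,0,0],[0,0,-0.04,0,0,0,0],[0,0,-0.045,0,0,0,0]]
  ]
}}

```text
clock: 4.65
position: [0.5514, 0.1148, 0.1039]
tool_rot: [3.14, 0.003, -3.045]
force: [-1.1, 8.4, 12.7]
grip_width: 0.0
finger_force: 6.3
```

```bash
python3 -c "
from h import *
go(-.07,-.1,.104)"
```

```text
4.65 [0.5514 0.1148 0.1039] [ 3.140e+00  3.000e-03 -3.045e+00] F [-1.1  8.4 12.7] 4.032666851171624e-05
shift [ 0.0006 -0.0304 -0.0002] turn [ 0.0002  0.0005 -0.    ]
```

Emit:
{"fn": "move_arm", "kwargs": {
  "moves": [
    [[0,0.0005,-0.01,0,0,0,0],[0,0.0005,-0.02,0,0,0,0],[0,0.0005,-0.03,0,0,0,0],[0,0.0005,-0.032,0,0,0,0],[0,0.0005,-0.032,0,0,0,0]]
  ]
}}

```text
clock: 5.15
position: [0.554, 0.0825, 0.1039]
tool_rot: [3.141, 0.003, -3.046]
force: [0.2, 2.5, 13.4]
grip_width: -0.0
finger_force: 6.7
```

Emit:
{"fn": "move_arm", "kwargs": {
  "moves": [
    [[0,0,0,0,0,0,0],[0,0,0,0,0,0,0],[0,0,0,0,0,0,0]]
  ]
}}

```text
clock: 5.45
position: [0.5539, 0.0826, 0.1038]
tool_rot: [3.141, 0.003, -3.046]
force: [0.2, 3.5, 12.9]
grip_width: 0.0001
finger_force: 6.8
```

```bash
python3 - <<'E'
from h import *
import cv2
go(-.07,-.1,.104)
im=[]
for n,(r,c) in {"top":(145,150),"side":(100,220)}.items():
    g=bot.grab_frame(n)[:,:,::-1]
    im.append(cv2.resize(g[r:r+100,c:c+180],(540,300),interpolation=cv2.INTER_CUBIC))
cv2.imwrite("pics/z4.png",np.vstack(im))
go(-.07,-.1,.104)
E
```

```text
5.45 [0.5539 0.0826 0.1038] [ 3.141e+00  3.000e-03 -3.046e+00] F [ 0.2  3.5 12.9] 0.00011675061760675837
shift [-0.      0.0019 -0.0002] turn [ 0.0001  0.0004 -0.0001]
5.55 [0.5539 0.0826 0.1038] [ 3.141e+00  3.000e-03 -3.046e+00] F [ 0.   2.4 14.3] 0.00017401383954712273
shift [-0.      0.0019 -0.0002] turn [ 0.0001  0.0004 -0.0001]
```

View pics/z4.png

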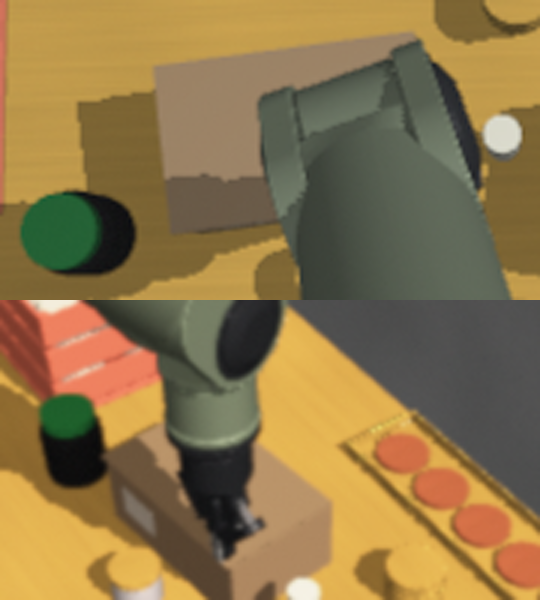

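The fingertips rest near the right end of the near edge (side crop, about (225,555), with the corner at about (230,567)). The flap is shut and steady at about 13 N.

```bash
python3 -c "
from workcell import bot
print(bot.job_done())"
```

```text
the job is handed in; nothing more can be done
None
```

I pressed the flap shut at its left end, ran the fingertips along the edge with about 7–14 N, and handed the job in while holding the right end down at about 13 N; no verdict came back.

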